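# Wind up the board lift with its loose crank

### The job

Take the loose crank out of the tool block, fit it right down over the hex hidden in the lift's slanting guard tube (you have to feel for the hex), then wind it clockwise until the stage with the board is all the way up against its stop. Leave the crank sitting on the hex, and do not knock over or shove aside the loupe, the flux jar or the solder spool.

Things in the scene. Friction and masses are not known exactly. Their poses are not given: they have to be found in the camera images.
- crank: loose steel hand crank, about 200 g, standing upright in the tool block, arm level. Origin: centre of its socket's open (lower) end; z up the shank, x along the arm towards the grip. Socket 31 mm outside, hollow six-sided, 20.2 mm across flats, 30 mm deep; shank 17 mm thick; flat arm 16 mm wide, at z 68 to 76 mm, x -8 to +63 mm.
- crank_head (a point): middle of the crank's square head, by which to hold it for fitting: over the shank, on its axis, 92 mm from the socket's open end. The head stands on the arm, 22 mm in x, 18 mm in y (grasp it across y), z 76 to 105 mm of the crank. Axes as the crank.
- crank_grip (a point): middle of the crank's round black grip: 55 mm from the shank's axis, parallel to it, 100 mm above the socket's open end; 19 mm thick, z 79 to 119 mm of the crank. It runs freely on its pin, so a hand that keeps its own direction can lead it round in a circle. Axes as the crank.
- tool_block: fixed black drilled block, 84 x 60 x 58 mm, origin under its centre. The crank stands loosely in its large hole (34 mm wide, 45 mm deep, at x -16 mm of the block), the arm 22 mm above the block's top. The two small holes are empty.
- lift: fixed grey board lift, front sloping at 30 degrees, 176 mm wide (y), x from -58 mm (front, to the robot) to +158 mm; housing 85 mm high; origin on the table below the middle of the sloping panel. Over its rear half (x 60 to 148 mm) is the stage, a plate with board holder and circuit board, its top about 133 mm above the table when down, 153 mm when up.
- tube_mouth (a point): centre of the open end of the guard tube on the lift's sloping panel; the tube leans 30 degrees from vertical to the lift's front. z points out along its axis, y to the lift's left, x up the slope. Tube 38 mm inside, 51 outside, 42 mm high. Inside on the axis: the lifting screw's hex (see hex_tip). When seated, the crank's socket end lies 39 mm below the mouth.
- hex_tip (a point): tip of the hex hidden in the guard tube, on the axis, 11 mm below the mouth; axes as tube_mouth. Hex 19 mm across flats, 28 mm long, its last 6 mm tapered. How its corners stand is unknown: a socket turned wrong stops on it 11 to 19 mm below the mouth. The screw is stiff (0.1 N m, 2 N at the grip), stays where left and does not turn under a light touch.
- stage (a joint): height of the stage in m: 0 fully down, 0.020 fully up against its stop, a lip on the bracket behind it. One clockwise turn of the crank (seen looking into the tube) raises it by 12 mm. At the start it stands 0 to 8 mm up.
- loupe: black eye loupe, 36 mm wide, 30 mm high, standing loose; origin under its centre. Not to be shoved by more than 30 mm.
- flux_jar: small round jar with a yellow cap, 36 mm wide, 33 mm high, loose; origin under its centre. Not to be shoved by more than 30 mm.
- spool: reel of solder wire with black flanges, 55 mm wide, 36 mm high, loose; origin under its centre. Not to be shoved by more than 30 mm.

How it is judged:
By the outcome, as a careful person would: the job done as asked, in the order asked, and still so for the second after the job is handed in, with the robot touching nothing.
It also fails if it takes over 67 s, if anything falls off the work surface, if the arm or the gripper's body presses on something with over 40 N, if the wrist force passes 120 N, or if a joint passes its speed limit or range.

### The arm

A 6-joint arm with a two-finger parallel gripper is mounted at the origin on a cart in front of the work surface, level with it; the furniture and walls round the work are solid. World frame = base frame: x ahead of the robot, y to its left, z up, the work surface at z = 0. Lengths are in m, angles in rad, forces in N, time in s.
With the tool pointing down it reaches from about 0.325 to 0.775 m from the base axis. Payload 9.3 kg.
Tool frame: the origin (TCP) lies midway between the tips of the shut fingers; the grasp point (between the pads) lies 19 mm behind it; z points along the fingers, y is the line along which they close (so a half turn about z gives the same grasp; the last joint's range is limited). The gripper opens to 85 mm and grips with 20 to 120 N. Pads are 22 mm wide; open, the fingers measure 114 mm over their backs; the gripper's body (76 mm by 85 mm) begins 54 mm behind the grasp point. The pads swing forward as they close: fully open they stand 13 mm farther back than shut.
Start: joints at [1.18, 0.259, 0.021, 1.334, 0, 1.418], TCP at [0.13, 0.535, 0.211] pointing down, gripper open.
Joint ranges: [-3.04, 3.04], [-0.91, 1.82], [-1.04, 1.36], [-1.92, 1.95], [-1.52, 1.45], [-3.14, 3.14]. Speed limits (rad/s): [2.22, 2.22, 2.79, 3.14, 3.14, 3.14].

### API

Orientations are given as a unit quaternion [w, x, y, z].
In Python, from station import sensors, eyes, workorder gives the robot as it stands.
- The arm moves only by the shell command python3 -m pendant 'ROWS' [FORCE]. ROWS is JSON, a list of rows, each a list of 3 entries, a list of its own where there are three numbers: the opening, from 0 (shut) to 1 (fully open), then the shift along the world's x, y, z in units of 50 mm (1.0 is 50 mm), then the turn, a rotation vector about the world's x, y, z in units of 5 degrees (1.0 is 5 degrees). In form: [[jaw, [x, y, z], [ax, ay, az]], ...]. A call has 1 to 8 rows; each row is the pose to reach, as a shift and turn from the pose commanded when the call began; what a row does not reach only later rows make up. A row lasts 1/10 s, in which the tool goes at most 50 mm and 8.59 degrees, less where a joint would pass 70% of its speed; a pose out of reach is approached as far as the arm can. A call with a gripper value outside its range is refused whole. The fingers move at their own pace and stop on an object; FORCE is the grip in N (left out, the last holds). Time passes only in rows, so rows that repeat a pose let the fingers close. It gives the time, the measured TCP pose, the force, the opening and the grip force at its end, in the units of the state.
- sensors.observe(): the state, without advancing time (a new reading comes with each control period).
- eyes.snapshot(name): name is "scene" or "top" or "wrist"; returns a dict with "img" (480x640x3 uint8, red, green, blue), "fx", "fy", "cx", "cy" (pixels), "rvec" (rotation vector, rad) and "tvec" (3), from world to camera coordinates, as OpenCV has them; the wrist camera has in their place "mount" (4x4, takes a point from camera to tool coordinates, whose origin is the TCP and whose axes are the flange's). Camera axes: x right, y down, z forward; pixel columns grow to the right and rows downward; lengths in m; the calibration is good to about 2 mm. A picture is of the moment at which its call begins: read the wrist's pose just before it. There is no depth.
- workorder.job_done(): hands the job in; it is judged then, once.
The state is a dict: "t": time; "joints": joint angles; "dq": joint speeds; "effort": joint torques, N m; "eef_pos": TCP position; "tcp_rot": TCP orientation; "ft_force": force on the tool from outside, world axes, zero at the start; "moment": the same for the moment, N m; "gripper_width": finger opening in m; "grip_force": force on a finger pad.
Only numpy, scipy, OpenCV 4.12 (cv2) and the standard library are available. Lean on these libraries where they do the work, as an engineer would, in place of code of your own. Each camera call takes 0.05 s, during which the arm holds its last target. There are 200 camera calls.

## Working session

There is one attempt and no reset: what is moved stays moved. The work goes in short steps, Python scripts to look and compute and a shell command to move; the robot and the scene stay as the last step left them, time stands still between calls to the robot, and variables do not carry over. Pictures are saved under pics/ and viewed, at most 10 in all, crops included, and the job is handed in when it is done.

```bash
ls; mkdir -p pics
python3 - <<'E'
from station import sensors, eyes
import cv2,numpy as np
print(sensors.observe())
for n in ("scene","top"):
    s=eyes.snapshot(n); cv2.imwrite(f"pics/{n}0.png",s["img"][:,:,::-1]); print(n,{k:np.round(v,4).tolist() for k,v in s.items() if k!="img"})
s=eyes.snapshot("wrist");print({k:np.round(v,4).tolist() for k,v in s.items() if k!="img"}); cv2.imwrite("pics/wrist0.png",s["img"][:,:,::-1])
E
```

```text
pics
{'t': 0.0, 'joints': array([ 1.18039320e+00,  2.59200821e-01,  2.07378938e-02,  1.33369733e+00,
       -1.41550226e-05,  1.41819508e+00]), 'dq': array([-0.00054742,  0.00062651, -0.00072682, -0.00133982,  0.00231449,
        0.00098607]), 'effort': array([-1.41273638e-03, -5.55640018e+01,  3.44536364e+01,  1.36108592e-02,
       -3.68410183e-04,  9.80878781e-06]), 'eef_pos': array([0.12944926, 0.53422279, 0.21045211]), 'tcp_rot': array([-1.76070351e-04,  1.18620946e-01,  9.92939377e-01, -6.58881998e-04]), 'ft_force': array([-0.09856041,  0.40593401,  0.08849974]), 'moment': array([ 0.02467583, -0.01850618,  0.0213428 ]), 'grip_force': 0.0, 'gripper_width': 0.08546849750833237}
scene {'fx': 538.8655, 'fy': 538.8655, 'cx': 319.6846, 'cy': 233.861, 'rvec': [2.0822, -0.4788, 0.2361], 'tvec': [-0.3478, 0.3804, 0.4755]}
top {'fx': 499.6133, 'fy': 499.6133, 'cx': 316.2027, 'cy': 242.5397, 'rvec': [2.1561, -2.1007, 0.2081], 'tvec': [0.3105, 0.591, 0.9036]}
{'fx': 357.0941, 'fy': 357.0941, 'cx': 320.7001, 'cy': 241.249, 'mount': [[0.0, -0.9659, -0.2589, 0.0648], [1.0, 0.0002, -0.0007, -0.0006], [0.0007, -0.2589, 0.9659, -0.1628], [0.0, 0.0, 0.0, 1.0]]}
```

View pics/top0.png

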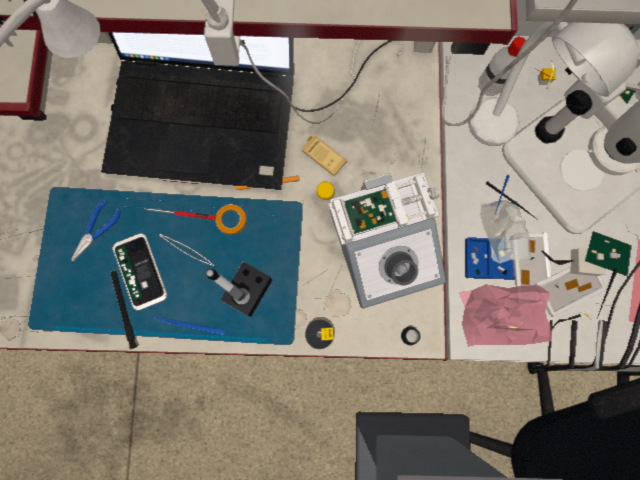

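View pics/scene0.png

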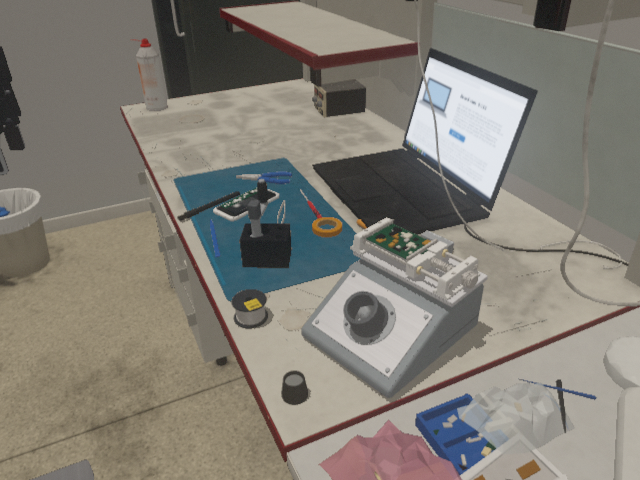

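The top view shows the crank in its block at about (235,288), the tube mouth near (401,263), the spool (320,333), the loupe (411,335) and the jar (325,190). The scene view shows the crank near (257,220) and the mouth near (362,311).

```bash
cat > h.py <<'E'
from station import sensors, eyes
import cv2,numpy as np
from scipy.spatial.transform import Rotation as R
def cam(s):
    if "rvec" in s: 
        Rm=cv2.Rodrigues(np.array(s["rvec"],float))[0]; return Rm,np.array(s["tvec"],float)
    o=s["pose"]; T=np.eye(4);T[:3,:3]=R.from_quat(np.roll(o["tcp_rot"],-1)).as_matrix();T[:3,3]=o["eef_pos"]
    W=np.linalg.inv(T@np.array(s["mount"])); return W[:3,:3],W[:3,3]
def ray(s,uv):
    Rm,t=cam(s); d=Rm.T@np.array([(uv[0]-s["cx"])/s["fx"],(uv[1]-s["cy"])/s["fy"],1]); return -Rm.T@t,d/np.linalg.norm(d)
def onz(s,uv,z):
    c,d=ray(s,uv); return c+d*(z-c[2])/d[2]
def tri(*p):
    A=np.zeros((3,3));b=np.zeros(3)
    for s,uv in p:
        c,d=ray(s,uv);M=np.eye(3)-np.outer(d,d);A+=M;b+=M@c
    x=np.linalg.solve(A,b); return x,[np.linalg.norm((np.eye(3)-np.outer(d,d))@(x-c)) for c,d in [ray(s,uv) for s,uv in p]]
def proj(s,X):
    Rm,t=cam(s); q=np.atleast_2d(X)@Rm.T+t; return np.c_[s["fx"]*q[:,0]/q[:,2]+s["cx"],s["fy"]*q[:,1]/q[:,2]+s["cy"]]
def snap(n):
    o=sensors.observe(); s=eyes.snapshot(n); s["pose"]=o; return s
def crop(s,x,y,w,h,k): return cv2.resize(s["img"][y:y+h,x:x+w,::-1],None,fx=k,fy=k,interpolation=cv2.INTER_CUBIC)
E
python3 - <<'E'
from h import *
T=eyes.snapshot("top");S=eyes.snapshot("scene")
a=np.hstack([crop(T,195,250,100,75,4),crop(T,340,220,100,75,4)])
b=np.hstack([crop(S,220,185,100,75,4),crop(S,310,270,100,75,4)])
cv2.imwrite("pics/c1.png",np.vstack([a,b]))
for n,uv,z in (("spool",(320,333),.036),("loupe",(411,335),.03),("jar",(325,190),.033),("block",(247,288),.058),("mouth",(401,262),.1)): print(n,onz(T,uv,z))
E
```

```text
spool [0.41263483 0.31420981 0.036     ]
loupe [0.41326109 0.14112237 0.03      ]
jar [0.69358728 0.31078591 0.033     ]
block [0.49183972 0.45304046 0.058     ]
mouth [0.54227274 0.17186438 0.1       ]
```

View pics/c1.png

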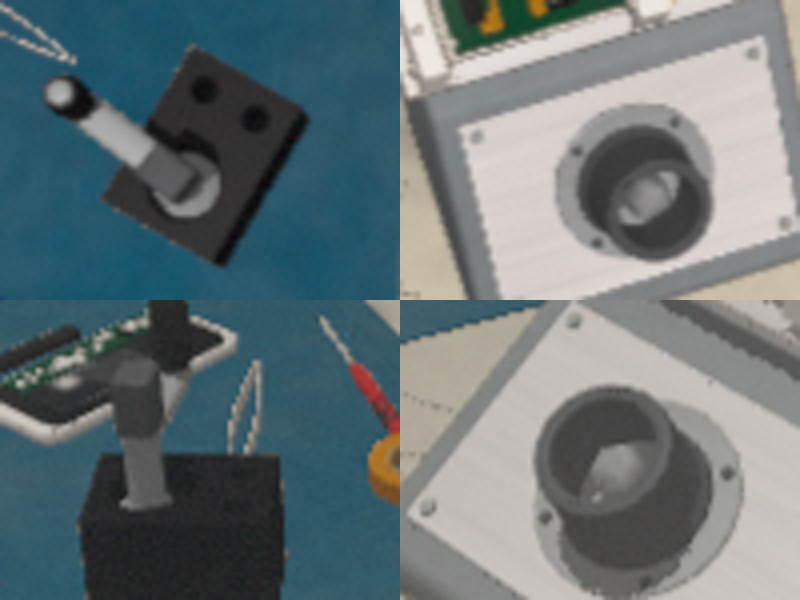

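The crops show the head top at top px (237,293), the head middle at scene px (254.5,211) and the grip top at top px (211,274). The mouth centre is at top px (405,272) and scene px (361,307.5). Panel screws are at top px (359,254), (428,233) and (436.5,275.5).

Run:
```python
from h import *
T=eyes.snapshot("top");S=eyes.snapshot("scene")
print("mouth",tri((T,(405.25,272.4)),(S,(361,307.5))))
h=onz(T,(236.75,293),.118);g=onz(T,(210.75,273.8),.132);print("head",h,"grip",g,np.linalg.norm((g-h)[:2]),np.degrees(np.arctan2(*(g-h)[1::-1])))
print("head tri",tri((T,(237.5,293)),(S,(254.5,209))))
s=[tri((T,(359.25,254.25)),(S,(310+174/4,270+20/4)))[0], None]
print("scr1 tri",s)
# screws: scene (575,320)=>upper-left?, (430,507)
for a in [((359.25,254.25),.1),((428.25,232.75),.1),((436.5,275.5),.06)]: print(onz(T,*a))
print("c",ray(T,(320,240))[0],ray(S,(320,240))[0])
# block corners top: (195,45),(310,120),(220,265),(103,198) in crop
for u,v in [(192,47),(308,120),(222,265),(103,198)]: print(onz(T,(195+u/4,250+v/4),.058))
```

```text
mouth (array([0.5251733 , 0.16226373, 0.08979987]), [np.float64(0.0003225144142972068), np.float64(0.0003225144142972283)])
head [0.47716398 0.46273848 0.118     ] grip [0.50798185 0.50731492 0.132     ] 0.05419225088863567 55.342008008948255
head tri (array([0.478331  , 0.46303292, 0.10671767]), [np.float64(0.00022725810550967493), np.float64(0.00022725810550975692)])
scr1 tri [array([0.55827453, 0.24547823, 0.07934088]), None]
[0.55444686 0.24760024 0.1       ]
[0.5977229  0.12154304 0.1       ]
[0.52446264 0.09787192 0.06      ]
c [0.40633767 0.33264772 0.99321909] [ 0.23967071 -0.33673559  0.56646191]
[0.54116251 0.46307458 0.058     ]
[0.50806088 0.40698167 0.058     ]
[0.43976491 0.44394072 0.058     ]
[0.46918588 0.50070708 0.058     ]
```

```bash
python3 -m pendant '[[1,[7,-1.4,0],[0,0,13.7]],[1,[7,-1.4,0],[0,0,13.7]],[1,[7,-1.4,0],[0,0,13.7]],[1,[7,-1.4,0],[0,0,13.7]],[1,[7,-1.4,0],[0,0,13.7]],[1,[7,-1.4,0],[0,0,13.7]],[1,[7,-1.4,0],[0,0,13.7]],[1,[7,-1.4,0],[0,0,13.7]]]' 40
python3 -m pendant '[[1,[0,0,0],[0,0,0.6]],[1,[0,0,0],[0,0,0.6]],[1,[0,0,0],[0,0,0.6]]]'
python3 - <<'E'
from h import *
s=snap("wrist"); print(s["pose"]["eef_pos"],s["pose"]["tcp_rot"],s["pose"]["joints"])
cv2.imwrite("pics/w1.png",s["img"][:,:,::-1]); print(proj(s,[[.478,.463,.118],[.508,.507,.132]]))
E
```

```text
t: 1.15
eef_pos: [0.4837, 0.4628, 0.2099]
tcp_rot: [-0.0, -0.448, 0.894, -0.0]
ft_force: [-0.4, 0.3, 0.9]
gripper_width: 0.0858
grip_force: 0.0
t: 1.45
eef_pos: [0.4793, 0.4645, 0.211]
tcp_rot: [-0.0, -0.469, 0.883, -0.0]
ft_force: [0.6, 0.5, -0.0]
gripper_width: 0.0855
grip_force: 0.0
[0.47932253 0.46453885 0.21100271] [-1.45553926e-04 -4.68818712e-01  8.83294398e-01 -1.92505146e-06] [ 6.44142146e-01  4.67661108e-01  3.39559581e-01  1.44298296e+00
  4.14800267e-05 -3.31763744e-01]
[[322.08299712 235.12216955]
 [321.83926734 309.64816984]]
```

View pics/w1.png

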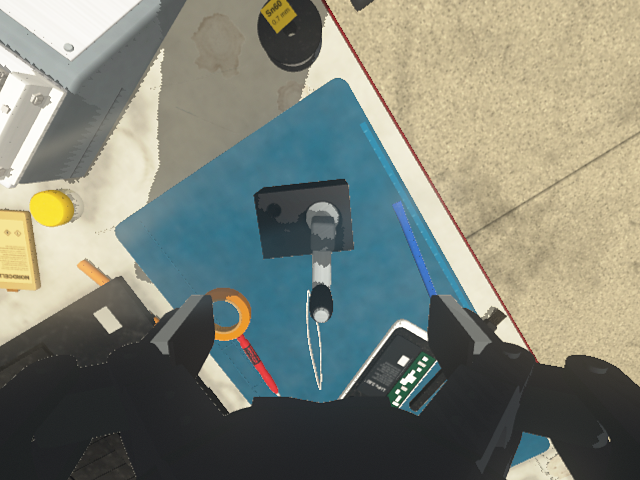

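The wrist view shows the crank head at about (322,230) and the grip top at (321,314), with the arm running straight down the image. That matches the estimate, so I'll descend and grip.

```bash
python3 -m pendant '[[1,[-0.02,-0.03,-0.8],[0,0,0]],[1,[-0.02,-0.03,-1.6],[0,0,0]],[1,[-0.02,-0.03,-2.1],[0,0,0]],[1,[-0.02,-0.03,-2.46],[0,0,0]],[1,[-0.02,-0.03,-2.46],[0,0,0]],[0,[-0.02,-0.03,-2.46],[0,0,0]],[0,[-0.02,-0.03,-2.46],[0,0,0]],[0,[-0.02,-0.03,-2.46],[0,0,0]]]' 60
python3 -m pendant '[[0,[0,0,0],[0,0,0]],[0,[0,0,0],[0,0,0]],[0,[0,0,0],[0,0,0]],[0,[0,0,0],[0,0,0]]]'
python3 -m pendant '[[0,[0,0,0.2],[0,0,0]],[0,[0,0,0.5],[0,0,0]],[0,[0,0,1],[0,0,0]],[0,[0,0,1.6],[0,0,0]],[0,[0,0,2.2],[0,0,0]],[0,[0,0,2.6],[0,0,0]],[0,[0,0,2.6],[0,0,0]],[0,[0,0,2.6],[0,0,0]]]'
python3 - <<'E'
from h import *
s=snap("wrist"); S=snap("scene")
cv2.imwrite("pics/w2.png",np.hstack([crop(s,160,90,320,300,1.25),crop(S,200,100,160,150,2.5)])); print(S["pose"]["joints"],S["pose"]["eef_pos"])
E
```

```text
t: 2.3
eef_pos: [0.479, 0.4635, 0.0896]
tcp_rot: [0.001, -0.47, 0.883, 0.0]
ft_force: [0.4, 1.0, -0.4]
gripper_width: 0.044
grip_force: 0.0
t: 2.7
eef_pos: [0.4787, 0.4633, 0.089]
tcp_rot: [0.001, -0.47, 0.883, 0.0]
ft_force: [-1.4, 0.1, 5.9]
gripper_width: 0.0163
grip_force: 59.9
t: 3.5
eef_pos: [0.4785, 0.4629, 0.2175]
tcp_rot: [-0.0, -0.47, 0.883, -0.0]
ft_force: [-0.3, -0.1, -2.7]
gripper_width: 0.0165
grip_force: 58.9
[ 6.42930740e-01  4.64584097e-01  3.48576056e-01  1.45679732e+00
 -1.05350782e-04 -3.34686880e-01] [0.47823641 0.46266516 0.21663653]
```

View pics/w2.png

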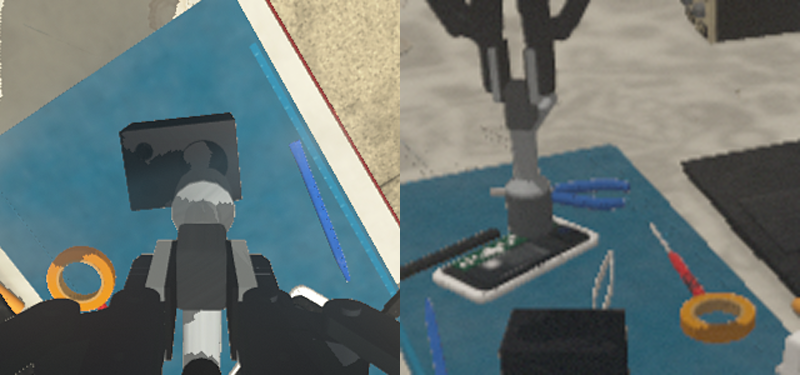

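The left half shows the head square between the pads, with the crank out of the block and hanging straight. The right half shows the crank vertical above the block.

```bash
cat >> h.py <<'E'
th=np.radians(18.5); xl=np.array([np.cos(th),np.sin(th),0]); yl=np.array([-np.sin(th),np.cos(th),0])
n=np.array([-.5*np.cos(th),-.5*np.sin(th),.75**.5]); up=np.cross(yl,n)
mouth=np.array([.525,.162,.090])
def rot(o): return R.from_quat(np.roll(o["tcp_rot"],-1))
def go(o,p,Rt):  # units
    return np.round((p-o["eef_pos"])/.05,3), np.round(np.degrees((Rt*rot(o).inv()).as_rotvec())/5,3)
RT=R.from_matrix(np.c_[-up,yl,-n]) # tool x downhill, crank x uphill
E
python3 - <<'E'
from h import *
o=sensors.observe(); print(up, RT.as_matrix(), np.linalg.det(RT.as_matrix()))
print(go(o,mouth+n*.110,RT))
E
```

```text
[0.82127238 0.27479389 0.5       ] [[-8.21272376e-01 -3.17304656e-01  4.74161828e-01]
 [-2.74793893e-01  9.48323655e-01  1.58652328e-01]
 [-5.00000000e-01 -1.38777878e-17 -8.66025404e-01]] 1.0000000000000002
(array([-0.105, -6.361, -0.621]), array([ 3.708, -4.891, -7.329]))
```

```bash
python3 -m pendant '[[0,[0,-0.9,0.3],[0.5,-0.6,-1]],[0,[0,-1.8,0.5],[0.9,-1.2,-1.8]],[0,[0,-2.7,0.5],[1.4,-1.8,-2.7]],[0,[0,-3.6,0.5],[1.9,-2.4,-3.7]],[0,[0,-4.5,0.5],[2.3,-3,-4.6]],[0,[-0.1,-5.4,0.5],[2.8,-3.7,-5.5]],[0,[-0.1,-6.1,0.4],[3.2,-4.3,-6.4]],[0,[-0.1,-6.36,0.2],[3.7,-4.9,-7.3]]]'
python3 -m pendant '[[0,[0,0,0],[0,0,0]],[0,[0,0,0],[0,0,0]],[0,[0,0,0],[0,0,0]],[0,[0,0,0],[0,0,0]]]'
python3 - <<'E'
from h import *
s=snap("wrist"); S=snap("scene"); o=S["pose"]; print(o["joints"],o["eef_pos"],o["ft_force"],o["moment"])
cv2.imwrite("pics/w3.png",np.hstack([crop(s,220,60,200,280,2),crop(S,280,150,200,280,2)]))
print(go(o,mouth+n*.092,RT))
e=o["eef_pos"]+rot(o).apply([0,0,.077]); print("socket end",e, "proj w",proj(s,[e,mouth]),"S",proj(S,[e,mouth]))
E
```

```text
t: 4.4
eef_pos: [0.4727, 0.1424, 0.2273]
tcp_rot: [0.258, -0.154, 0.953, 0.04]
ft_force: [0.2, 0.9, -2.4]
gripper_width: 0.0162
grip_force: 59.2
t: 4.8
eef_pos: [0.4743, 0.1458, 0.2285]
tcp_rot: [0.257, -0.157, 0.953, 0.041]
ft_force: [-0.3, 0.0, -2.8]
gripper_width: 0.0158
grip_force: 59.2
[ 0.03713437 -0.18154412 -0.54238145  0.70151291  0.14170125 -0.25324473] [0.47422642 0.1457791  0.22834611] [-0.49133059 -0.5109896  -2.58681582] [-0.2634332   0.79418748 -0.03110412]
(array([ 0.143,  0.032, -1.173]), array([ 0.018,  0.037, -0.042]))
socket end [0.51090658 0.15802384 0.16176059] proj w [[322.08164641 242.53178779]
 [321.16290158 195.46386511]] S [[353.64369142 269.13028085]
 [360.75438888 307.58364184]]
```

View pics/w3.png

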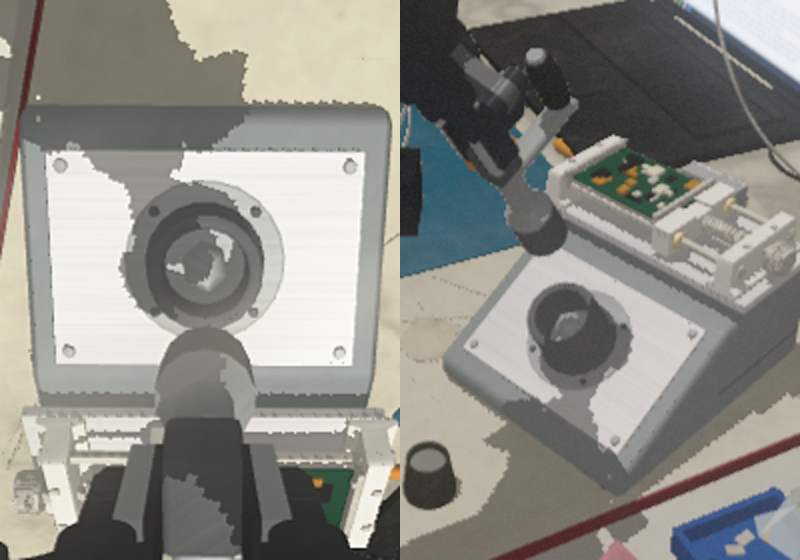

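The wrist view (left) shows the tube mouth at raw px ≈ (322,192) with the hex visible inside, and the panel square to the tool. The scene view shows the socket end at about raw (353,270), where I predicted it. I'll enlarge the tube to read its centre and how the hex stands.

Run:
```python
from h import *
s=snap("wrist")
im=crop(s,275,145,96,92,6).astype(float)
im=np.clip((im/255)**.6*255,0,255).astype(np.uint8)
cv2.imwrite("pics/w4.png",im)
for nm,c in (("mouth",mouth),("base",mouth-n*.042)):
    a=np.linspace(0,6.283,60)
    for r in (.019,.0255):
        q=(proj(s,c+r*(np.outer(np.cos(a),up)+np.outer(np.sin(a),yl)))-[275,145])*6; print(nm,r,"x",q[:,0].min(),q[:,0].max(),"y",q[:,1].min(),q[:,1].max())
print("hextip",(proj(s,mouth-n*.011)-[275,145])*6)
```

```text
mouth 0.019 x 145.14386087036883 408.3608709468118 y 172.26391382846725 434.96120023319475
mouth 0.0255 x 100.09521354004016 453.41184957605776 y 125.63320015829396 478.27079731653714
base 0.019 x 160.22633663345675 392.93047165811333 y 151.79230955696295 385.0458874279331
base 0.0255 x 120.40294556016534 432.75679866858934 y 110.56871026333869 423.6680570442922
hextip [[276.69184153 295.4331431 ]]
```

View pics/w4.png

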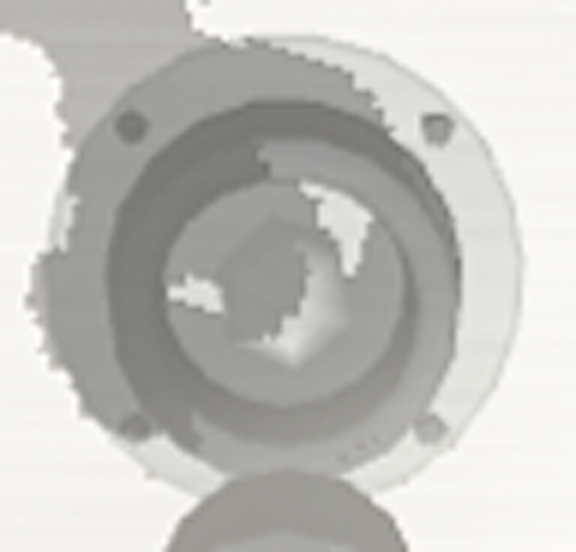

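The tube is about 1 mm from the prediction, with its outer rim spanning x 108–462 in the crop. The hex silhouette runs from its corner at (283,215) to its corner at (290,365), so its corners lie along the slope direction. I'll shift the mouth estimate slightly and move in.

```bash
cat >> h.py <<'E'
mouth=mouth+yl*.0007-up*.0005
def st():
    o=sensors.observe(); d=o["eef_pos"]-mouth; f=o["ft_force"]; m=o["moment"]
    print("t",round(o["t"],2),"mm along up,yl,n:",np.round([d@up*1e3,d@yl*1e3,d@n*1e3],1),"depth below mouth",round(77-d@n*1e3,1),"F up,yl,n",np.round([f@up,f@yl,f@n],1),"M",np.round([m@up,m@yl,m@n],2),"rot",np.round(np.degrees((rot(o)*RT.inv()).as_rotvec()),1),"w",round(o["gripper_width"],4)); return o
E
python3 - <<'E'
from h import *
o=st()
print(go(o,mouth+n*.090,RT), "unit per mm n",n/50, "deg about n in units",n/5)
E
```

```text
t 4.95 mm along up,yl,n: [ 23.1  -0.  146.4] depth below mouth -69.4 F up,yl,n [-0.8 -0.5 -2.6] M [-0.    0.83  0.04] rot [-0.1 -0.2  0.2] w 0.0162
(array([ 0.155,  0.052, -1.209]), array([ 0.017,  0.036, -0.037])) unit per mm n [-0.00948324 -0.00317305  0.01732051] deg about n in units [-0.09483237 -0.03173047  0.17320508]
```

```bash
python3 -m pendant '[[0,[0.05,0.02,-0.4],[0,0,0]],[0,[0.1,0.03,-0.8],[0,0,0]],[0,[0.155,0.05,-1.21],[0,0,0]],[0,[0.155,0.05,-1.21],[0,0,0]],[0,[0.155,0.05,-1.21],[0,0,0]],[0,[0.155,0.05,-1.21],[0,0,0]]]'
python3 -c "
from h import *
o=st();print(go(o,mouth+n*.068,RT))"
```

```text
t: 5.55
eef_pos: [0.482, 0.1477, 0.1689]
tcp_rot: [0.258, -0.157, 0.953, 0.041]
ft_force: [-0.2, 0.5, -3.2]
gripper_width: 0.0164
grip_force: 59.2
t 5.55 mm along up,yl,n: [ 0.7 -0.6 91. ] depth below mouth -14.0 F up,yl,n [-1.6  0.6 -2.8] M [0.02 0.76 0.02] rot [-0.1 -0.3  0.1] w 0.0164
(array([ 0.202,  0.081, -0.406]), array([ 0.015,  0.059, -0.025]))
```

```bash
python3 -m pendant '[[0,[0.03,0.03,-0.05],[0,0,0]],[0,[0.07,0.04,-0.12],[0,0,0]],[0,[0.11,0.05,-0.2],[0,0,0]],[0,[0.15,0.06,-0.28],[0,0,0]],[0,[0.19,0.075,-0.37],[0,0,0]],[0,[0.2,0.08,-0.4],[0,0,0]],[0,[0.2,0.08,-0.4],[0,0,0]]]'
python3 -c "
from h import *
o=st()"
```

```text
t: 6.25
eef_pos: [0.4912, 0.1515, 0.147]
tcp_rot: [0.257, -0.156, 0.953, 0.041]
ft_force: [0.2, 0.1, -3.0]
gripper_width: 0.0164
grip_force: 59.2
t 6.25 mm along up,yl,n: [-1.6  0.1 67.1] depth below mouth 9.9 F up,yl,n [-1.3  0.1 -2.7] M [-0.02  0.78  0.02] rot [-0.1 -0.2  0.1] w 0.0164
```

```bash
python3 -m pendant '[[0,[0.03,0.01,-0.005],[0,0,0]],[0,[0.04,0.013,-0.025],[0,0,0]],[0,[0.05,0.016,-0.043],[0,0,0]],[0,[0.06,0.02,-0.06],[0,0,0]],[0,[0.06,0.02,-0.06],[0,0,0]]]'
python3 -c "
from h import *
o=st()"
python3 -m pendant '[[0,[0.01,0.003,-0.018],[0,0,0]],[0,[0.02,0.006,-0.036],[0,0,0]],[0,[0.03,0.01,-0.054],[0,0,0]],[0,[0.03,0.01,-0.054],[0,0,0]]]'
python3 -c "
from h import *
o=st()"
```

```text
t: 6.75
eef_pos: [0.4943, 0.1525, 0.1445]
tcp_rot: [0.257, -0.156, 0.953, 0.041]
ft_force: [0.0, -0.7, -2.6]
gripper_width: 0.0157
grip_force: 59.2
t 6.75 mm along up,yl,n: [-0.1  0.  63.2] depth below mouth 13.8 F up,yl,n [-1.5 -0.7 -2.1] M [-0.01  0.8  -0.  ] rot [-0.1 -0.2  0.1] w 0.0157
t: 7.15
eef_pos: [0.4958, 0.153, 0.1417]
tcp_rot: [0.257, -0.156, 0.953, 0.041]
ft_force: [-0.1, -0.4, -1.8]
gripper_width: 0.0161
grip_force: 59.2
t 7.15 mm along up,yl,n: [-0.1  0.  60.1] depth below mouth 16.9 F up,yl,n [-1.1 -0.3 -1.4] M [-0.02  0.77  0.03] rot [-0.1 -0.2  0.1] w 0.0161
```

```bash
python3 -m pendant '[[0,[0.01,0.003,-0.018],[0,0,0]],[0,[0.02,0.006,-0.036],[0,0,0]],[0,[0.03,0.01,-0.054],[0,0,0]],[0,[0.03,0.01,-0.054],[0,0,0]]]'
python3 -c "
from h import *
o=st()"
```

```text
t: 7.55
eef_pos: [0.4975, 0.1535, 0.1393]
tcp_rot: [0.257, -0.156, 0.953, 0.041]
ft_force: [-0.2, -0.2, -1.5]
gripper_width: 0.0165
grip_force: 59.3
t 7.55 mm along up,yl,n: [ 0.3 -0.  57. ] depth below mouth 20.0 F up,yl,n [-1.  -0.2 -1.2] M [-0.1   0.5  -0.04] rot [-0.1 -0.2  0.1] w 0.0165
```

```bash
python3 -m pendant '[[0,[0.01,0.003,-0.018],[0,0,0]],[0,[0.02,0.006,-0.036],[0,0,0]],[0,[0.03,0.01,-0.054],[0,0,0]],[0,[0.03,0.01,-0.054],[0,0,0]]]'
python3 -c "
from h import *
o=st()"
```

```text
t: 7.95
eef_pos: [0.4991, 0.1541, 0.1372]
tcp_rot: [0.258, -0.156, 0.953, 0.041]
ft_force: [-4.1, -1.3, 6.2]
gripper_width: 0.016
grip_force: 60.4
t 7.95 mm along up,yl,n: [ 0.7 -0.  54.4] depth below mouth 22.6 F up,yl,n [-0.6  0.1  7.5] M [-0.06  0.71 -0.12] rot [-0.1 -0.3  0.1] w 0.016
```

```bash
python3 -m pendant '[[0,[0.005,0.002,-0.01],[0.38,0.13,-0.69]],[0,[0.005,0.002,-0.01],[0.76,0.25,-1.39]],[0,[0.005,0.002,-0.01],[1.14,0.38,-2.08]],[0,[0.005,0.002,-0.01],[1.52,0.51,-2.77]],[0,[0.005,0.002,-0.01],[1.52,0.51,-2.77]]]'
python3 -c "
from h import *
o=st()"
```

```text
t: 8.45
eef_pos: [0.499, 0.1541, 0.1358]
tcp_rot: [0.248, -0.022, 0.965, 0.076]
ft_force: [0.2, 0.1, -0.9]
gripper_width: 0.0159
grip_force: 59.3
t 8.45 mm along up,yl,n: [-0.1  0.1 53.2] depth below mouth 23.8 F up,yl,n [-0.3  0.  -0.9] M [-0.03  0.58 -0.02] rot [  7.5   2.4 -13.8] w 0.0159
```

```bash
python3 -m pendant '[[0,[0.01,0.003,-0.018],[0,0,0]],[0,[0.02,0.006,-0.036],[0,0,0]],[0,[0.03,0.01,-0.054],[0,0,0]],[0,[0.03,0.01,-0.054],[0,0,0]]]'
python3 -c "
from h import *
o=st()"
```

```text
t: 8.85
eef_pos: [0.5006, 0.1546, 0.133]
tcp_rot: [0.249, -0.022, 0.965, 0.076]
ft_force: [0.7, 0.6, -2.8]
gripper_width: 0.0165
grip_force: 59.2
t 8.85 mm along up,yl,n: [-0.1  0.1 50. ] depth below mouth 27.0 F up,yl,n [-0.7  0.3 -2.8] M [0.11 0.59 0.01] rot [  7.5   2.4 -13.7] w 0.0165
```

```bash
python3 -m pendant '[[0,[0.02,0.006,-0.036],[0,0,0]],[0,[0.04,0.013,-0.072],[0,0,0]],[0,[0.06,0.02,-0.108],[0,0,0]],[0,[0.08,0.026,-0.144],[0,0,0]],[0,[0.095,0.032,-0.173],[0,0,0]],[0,[0.095,0.032,-0.173],[0,0,0]]]'
python3 -c "
from h import *
o=st()"
```

```text
t: 9.45
eef_pos: [0.5053, 0.1563, 0.1244]
tcp_rot: [0.248, -0.022, 0.965, 0.076]
ft_force: [-0.1, 0.6, -2.0]
gripper_width: 0.0161
grip_force: 59.2
t 9.45 mm along up,yl,n: [-0.1  0.1 40. ] depth below mouth 37.0 F up,yl,n [-0.9  0.6 -1.8] M [ 0.02  0.51 -0.01] rot [  7.5   2.4 -13.8] w 0.0161
```

```bash
python3 -m pendant '[[0,[0.01,0.003,-0.018],[0,0,0]],[0,[0.02,0.006,-0.036],[0,0,0]],[0,[0.03,0.01,-0.054],[0,0,0]],[0,[0.04,0.013,-0.072],[0,0,0]],[0,[0.04,0.013,-0.072],[0,0,0]]]'
python3 -c "
from h import *
o=st()"
```

```text
t: 9.95
eef_pos: [0.5074, 0.1569, 0.1212]
tcp_rot: [0.249, -0.022, 0.965, 0.076]
ft_force: [-1.8, 0.5, 1.0]
gripper_width: 0.0162
grip_force: 59.6
t 9.95 mm along up,yl,n: [ 0.2  0.1 36.2] depth below mouth 40.8 F up,yl,n [-0.9  1.   1.7] M [ 0.15  0.66 -0.02] rot [  7.5   2.3 -13.8] w 0.0162
```

```bash
python3 -m pendant '[[0,[0.01,0.003,-0.018],[0,0,0]],[0,[0.02,0.006,-0.036],[0,0,0]],[0,[0.02,0.006,-0.036],[0,0,0]]]'
python3 -c "
from h import *
o=st()"
```

```text
t: 10.25
eef_pos: [0.5085, 0.1573, 0.1214]
tcp_rot: [0.25, -0.022, 0.965, 0.076]
ft_force: [-21.1, -4.9, 25.9]
gripper_width: 0.0164
grip_force: 63.7
t 10.25 mm along up,yl,n: [ 1.4  0.  35.8] depth below mouth 41.2 F up,yl,n [-5.7  2.1 33.2] M [0.45 1.81 0.02] rot [  7.5   2.2 -13.7] w 0.0164
```

Seated: the force rises sharply at full depth. I'll back off and release, then work out the shift to the grip.

```bash
python3 -m pendant '[[0,[-0.025,-0.01,0.025],[0,0,0]],[0.3,[-0.025,-0.01,0.025],[0,0,0]],[1,[-0.025,-0.01,0.025],[0,0,0]],[1,[-0.025,-0.01,0.025],[0,0,0]],[1,[-0.025,-0.01,0.025],[0,0,0]],[1,[-0.025,-0.01,0.025],[0,0,0]],[1,[-0.025,-0.01,0.025],[0,0,0]]]'
python3 - <<'E'
from h import *
o=st(); cx=-rot(o).as_matrix()[:,0]
ax=mouth+up*.0001+yl*.0001
print("crank angle from up toward yl",np.degrees(np.arctan2(cx@yl,cx@up)))
print("grip rel units",go(o,ax+n*.0465+cx*.055,rot(o)))
print(go(o,ax+n*.0465+cx*.035,rot(o)))
s=snap("wrist"); S=snap("scene"); cv2.imwrite("pics/w5.png",np.hstack([crop(s,120,90,400,390,1),crop(S,280,200,156,152,2.56)[:390,:400]]))
E
```

```text
t: 10.95
eef_pos: [0.5071, 0.1567, 0.1203]
tcp_rot: [0.249, -0.022, 0.965, 0.076]
ft_force: [-0.0, -1.0, -0.9]
gripper_width: 0.0855
grip_force: 0.0
t 10.95 mm along up,yl,n: [-0.5 -0.1 35.6] depth below mouth 41.4 F up,yl,n [-0.7 -0.9 -0.6] M [-0.06  0.4   0.01] rot [  7.5   2.4 -13.8] w 0.0855
crank angle from up toward yl -15.848337476697552
grip rel units (array([ 0.869, -0.022,  0.726]), array([0., 0., 0.]))
(array([ 0.519, -0.024,  0.533]), array([0., 0., 0.]))Traceback (most recent call last):
  File "<stdin>", line 7, in <module>
    return _nx.concatenate(arrs, 1, dtype=dtype, casting=casting)
           ~~~~~~~~~~~~~~~^^^^^^^^^^^^^^^^^^^^^^^^^^^^^^^^^^^^^^^
ValueError: all the input array dimensions except for the concatenation axis must match exactly, but along dimension 0, the array at index 0 has size 390 and the array at index 1 has size 389
```

```bash
python3 -m pendant '[[1,[-0.1,-0.03,0.18],[0,0,0]],[1,[0.3,-0.03,0.45],[0,0,0]],[1,[0.6,-0.02,0.6],[0,0,0]],[1,[0.87,-0.02,0.73],[0,0,0]],[1,[0.87,-0.02,0.73],[0,0,0]],[1,[0.87,-0.02,0.73],[0,0,0]]]'
python3 - <<'E'
from h import *
o=st()
s=snap("wrist"); S=snap("scene"); cv2.imwrite("pics/w5.png",np.hstack([crop(s,120,80,400,400,1),crop(S,280,180,160,160,2.5)]))
E
```

```text
t: 11.65
eef_pos: [0.5499, 0.1556, 0.1569]
tcp_rot: [0.248, -0.022, 0.965, 0.076]
ft_force: [-1.1, -0.2, -0.2]
gripper_width: 0.0854
grip_force: 0.0
t 11.65 mm along up,yl,n: [ 52.6 -14.7  47.1] depth below mouth 29.9 F up,yl,n [-1.   0.1  0.4] M [ 0.01  0.47 -0.05] rot [  7.5   2.4 -13.8] w 0.0854
```

View pics/w5.png

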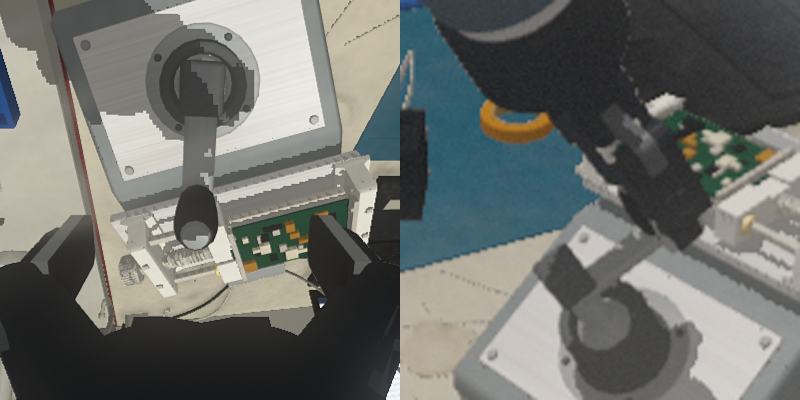

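The crank sits down on the tube with its head at (203,75) and the grip centred between the fingers at (196,235). I'll close on it.

```bash
python3 -m pendant '[[0,[0,0,0],[0,0,0]],[0,[0,0,0],[0,0,0]],[0,[0,0,0],[0,0,0]],[0,[0,0,0],[0,0,0]],[0,[0,0,0],[0,0,0]],[0,[0,0,0],[0,0,0]],[0,[0,0,0],[0,0,0]]]' 30
python3 - <<'E'
from h import *
o=st(); d=o["eef_pos"]-mouth; a0=np.degrees(np.arctan2(d@yl,d@up)); print("angle",a0)
o2=np.array([0,0,0])
p=lambda a:.055*(np.cos(np.radians(a))*up+np.sin(np.radians(a))*yl)
for st0 in (a0,a0-72,a0-144,a0-216,a0-288):
    print(round(st0),[np.round((p(st0-9*k)-p(st0))/.05,2).tolist() for k in range(1,9)])
E
```

```text
t: 12.45
eef_pos: [0.5506, 0.1556, 0.1571]
tcp_rot: [0.249, -0.022, 0.965, 0.076]
ft_force: [-0.5, -0.7, 0.8]
gripper_width: 0.0168
grip_force: 29.3
t 12.45 mm along up,yl,n: [ 53.3 -14.9  46.9] depth below mouth 30.1 F up,yl,n [-0.2 -0.5  1.1] M [-0.06  0.44 -0.01] rot [  7.5   2.3 -13.8] w 0.0168
angle -15.57732140192123
-16 [[0.0, -0.17, -0.03], [-0.02, -0.34, -0.07], [-0.06, -0.49, -0.12], [-0.13, -0.64, -0.19], [-0.22, -0.77, -0.26], [-0.32, -0.88, -0.34], [-0.44, -0.97, -0.42], [-0.58, -1.04, -0.51]]
-88 [[-0.14, -0.04, -0.09], [-0.29, -0.06, -0.17], [-0.45, -0.04, -0.25], [-0.6, -0.01, -0.33], [-0.74, 0.06, -0.4], [-0.88, 0.14, -0.45], [-1.0, 0.25, -0.5], [-1.11, 0.38, -0.54]]
-160 [[-0.09, 0.14, -0.02], [-0.16, 0.3, -0.03], [-0.21, 0.47, -0.03], [-0.24, 0.64, -0.01], [-0.24, 0.81, 0.02], [-0.22, 0.97, 0.06], [-0.18, 1.13, 0.11], [-0.11, 1.28, 0.17]]
-232 [[0.09, 0.13, 0.07], [0.19, 0.24, 0.15], [0.31, 0.33, 0.23], [0.45, 0.4, 0.32], [0.59, 0.44, 0.4], [0.74, 0.46, 0.49], [0.89, 0.44, 0.57], [1.04, 0.41, 0.65]]
-304 [[0.15, -0.06, 0.07], [0.28, -0.15, 0.13], [0.41, -0.26, 0.17], [0.52, -0.39, 0.21], [0.61, -0.53, 0.23], [0.68, -0.69, 0.25], [0.73, -0.86, 0.24], [0.76, -1.03, 0.23]]
```

```bash
python3 -m pendant '[[0,[0,-0.17,-0.03],[0,0,0]],[0,[-0.02,-0.34,-0.07],[0,0,0]],[0,[-0.06,-0.49,-0.12],[0,0,0]],[0,[-0.13,-0.64,-0.19],[0,0,0]],[0,[-0.22,-0.77,-0.26],[0,0,0]],[0,[-0.32,-0.88,-0.34],[0,0,0]],[0,[-0.44,-0.97,-0.42],[0,0,0]],[0,[-0.58,-1.04,-0.51],[0,0,0]]]'
python3 -c "
from h import *
o=st()"
```

```text
t: 13.25
eef_pos: [0.5205, 0.1039, 0.1305]
tcp_rot: [0.248, -0.022, 0.965, 0.077]
ft_force: [4.6, 10.2, -8.3]
gripper_width: 0.0168
grip_force: 29.5
t 13.25 mm along up,yl,n: [  1.1 -54.4  46.4] depth below mouth 30.6 F up,yl,n [  2.4   8.2 -11. ] M [ 1.71 -0.1   0.05] rot [  7.6   2.4 -13.7] w 0.0168
```

```bash
python3 -m pendant '[[0,[-0.14,-0.03,-0.1],[0,0,0]],[0,[-0.28,-0.05,-0.18],[0,0,0]],[0,[-0.44,-0.03,-0.26],[0,0,0]],[0,[-0.59,0,-0.34],[0,0,0]],[0,[-0.73,0.07,-0.41],[0,0,0]],[0,[-0.87,0.15,-0.46],[0,0,0]],[0,[-0.99,0.26,-0.51],[0,0,0]],[0,[-1.1,0.39,-0.55],[0,0,0]]]'
python3 -c "
from h import *
o=st()"
```

```text
t: 14.05
eef_pos: [0.4676, 0.1228, 0.1046]
tcp_rot: [0.25, -0.022, 0.965, 0.076]
ft_force: [12.2, 4.5, -7.2]
gripper_width: 0.0166
grip_force: 30.3
t 14.05 mm along up,yl,n: [-50.1 -19.7  46.1] depth below mouth 30.9 F up,yl,n [  7.7   0.4 -12.8] M [-0.14 -0.99 -0.02] rot [  7.5   2.2 -13.8] w 0.0166
```

```bash
python3 -m pendant '[[0,[-0.07,0.14,-0.03],[0,0,0]],[0,[-0.14,0.3,-0.04],[0,0,0]],[0,[-0.19,0.46,-0.04],[0,0,0]],[0,[-0.22,0.63,-0.02],[0,0,0]],[0,[-0.22,0.8,0.01],[0,0,0]],[0,[-0.2,0.95,0.05],[0,0,0]],[0,[-0.16,1.11,0.1],[0,0,0]],[0,[-0.1,1.25,0.16],[0,0,0]]]'
python3 -c "
from h import *
o=st()"
```

```text
t: 14.85
eef_pos: [0.461, 0.1867, 0.1118]
tcp_rot: [0.248, -0.023, 0.965, 0.076]
ft_force: [-4.7, -1.8, 3.9]
gripper_width: 0.0167
grip_force: 31.9
t 14.85 mm along up,yl,n: [-34.4  43.1  45.4] depth below mouth 31.6 F up,yl,n [-2.4 -0.2  5.9] M [-0.21  1.16  0.03] rot [  7.5   2.4 -13.7] w 0.0167
```

```bash
python3 -m pendant '[[0,[0.09,0.13,0.08],[0,0,0]],[0,[0.19,0.24,0.15],[0,0,0]],[0,[0.31,0.33,0.23],[0,0,0]],[0,[0.45,0.4,0.32],[0,0,0]],[0,[0.59,0.44,0.4],[0,0,0]],[0,[0.74,0.46,0.49],[0,0,0]],[0,[0.89,0.44,0.57],[0,0,0]],[0,[1.04,0.41,0.65],[0,0,0]]]'
python3 -c "
from h import *
o=st()"
```

```text
t: 15.65
eef_pos: [0.5141, 0.2085, 0.1458]
tcp_rot: [0.249, -0.023, 0.965, 0.078]
ft_force: [-4.7, 3.4, 4.5]
gripper_width: 0.0166
grip_force: 31.7
t 15.65 mm along up,yl,n: [32.2 46.9 46.1] depth below mouth 30.9 F up,yl,n [-0.6  4.7  5.6] M [1.09 0.56 0.01] rot [  7.7   2.3 -13.6] w 0.0166
```

```bash
python3 -m pendant '[[0,[0.15,-0.06,0.07],[0,0,0]],[0,[0.28,-0.15,0.13],[0,0,0]],[0,[0.4,-0.26,0.17],[0,0,0]],[0,[0.51,-0.39,0.21],[0,0,0]],[0,[0.6,-0.53,0.23],[0,0,0]],[0,[0.67,-0.69,0.25],[0,0,0]],[0,[0.72,-0.86,0.24],[0,0,0]],[0,[0.75,-1.03,0.22],[0,0,0]]]'
python3 - <<'E'
from h import *
o=st()
T=eyes.snapshot("top");S=eyes.snapshot("scene");cv2.imwrite("pics/e.png",S["img"][:,:,::-1])
E
```

```text
t: 16.45
eef_pos: [0.5528, 0.1554, 0.1574]
tcp_rot: [0.251, -0.023, 0.965, 0.077]
ft_force: [-0.3, 1.4, 7.9]
gripper_width: 0.0166
grip_force: 31.9
t 16.45 mm along up,yl,n: [ 55.2 -15.8  46.2] depth below mouth 30.8 F up,yl,n [4.1 1.5 6.7] M [ 0.47 -0.22  0.02] rot [  7.6   2.1 -13.7] w 0.0166
```

```bash
cat > chk.py <<'E'
from h import *
import sys
o=sensors.observe(); d=o["eef_pos"]-mouth; f=o["ft_force"]
a=np.arctan2(d@yl,d@up); tg=np.sin(a)*up-np.cos(a)*yl; rd=np.cos(a)*up+np.sin(a)*yl
print("t %.2f ang %.1f r %.1f n %.1f Ft %.1f Fr %.1f Fn %.1f"%(o["t"],np.degrees(a),np.hypot(d@yl,d@up)*1e3,d@n*1e3,f@tg,f@rd,f@n))
sys.exit(1 if f@tg<-14 or np.linalg.norm(f)>40 else 0)
E
python3 chk.py
python3 - <<'E'
from h import *
p=lambda a:.055*(np.cos(np.radians(a))*up+np.sin(np.radians(a))*yl)
for a in range(-16,-260,-4):
    if (a+16)%72==0: print("--",a)
    print(np.round((p(a-4)-p(a))/.05,3).tolist(),end=" ")
E
```

```text
t 16.55 ang -16.7 r 57.4 n 46.2 Ft -0.6 Fr 3.0 Fn 7.6
-- -16
[0.004, -0.076, -0.012] [-0.001, -0.075, -0.014] [-0.006, -0.075, -0.017] [-0.01, -0.074, -0.019] [-0.015, -0.072, -0.021] [-0.02, -0.07, -0.024] [-0.024, -0.068, -0.026] [-0.028, -0.066, -0.028] [-0.033, -0.063, -0.029] [-0.037, -0.06, -0.031] [-0.041, -0.056, -0.033] [-0.044, -0.053, -0.034] [-0.048, -0.049, -0.035] [-0.051, -0.045, -0.036] [-0.054, -0.04, -0.037] [-0.057, -0.036, -0.038] [-0.059, -0.031, -0.038] [-0.061, -0.026, -0.038] -- -88
[-0.063, -0.021, -0.038] [-0.065, -0.016, -0.038] [-0.066, -0.011, -0.038] [-0.067, -0.005, -0.038] [-0.067, -0.0, -0.037] [-0.068, 0.005, -0.036] [-0.068, 0.01, -0.035] [-0.067, 0.016, -0.034] [-0.066, 0.021, -0.033] [-0.065, 0.026, -0.031] [-0.064, 0.031, -0.029] [-0.062, 0.035, -0.028] [-0.06, 0.04, -0.026] [-0.058, 0.044, -0.024] [-0.055, 0.049, -0.021] [-0.053, 0.053, -0.019] [-0.05, 0.056, -0.017] [-0.046, 0.06, -0.014] -- -160
[-0.043, 0.063, -0.012] [-0.039, 0.066, -0.009] [-0.035, 0.068, -0.007] [-0.031, 0.07, -0.004] [-0.027, 0.072, -0.001] [-0.022, 0.074, 0.001] [-0.018, 0.075, 0.004] [-0.013, 0.075, 0.007] [-0.008, 0.076, 0.009] [-0.004, 0.076, 0.012] [0.001, 0.075, 0.014] [0.006, 0.075, 0.017] [0.01, 0.074, 0.019] [0.015, 0.072, 0.021] [0.02, 0.07, 0.024] [0.024, 0.068, 0.026] [0.028, 0.066, 0.028] [0.033, 0.063, 0.029] -- -232
[0.037, 0.06, 0.031] [0.041, 0.056, 0.033] [0.044, 0.053, 0.034] [0.048, 0.049, 0.035] [0.051, 0.045, 0.036] [0.054, 0.04, 0.037] [0.057, 0.036, 0.038]
```

```bash
P="python3 -m pendant"; C="python3 chk.py"; exec 3>&1
( $P '[[0,[0.004,-0.076,-0.012],[0,0,0]]]' 20 >/dev/null && $C && $P '[[0,[-0.001,-0.075,-0.014],[0,0,0]]]' >/dev/null && $C && $P '[[0,[-0.006,-0.075,-0.017],[0,0,0]]]' >/dev/null && $C && $P '[[0,[-0.01,-0.074,-0.019],[0,0,0]]]' >/dev/null && $C && $P '[[0,[-0.015,-0.072,-0.021],[0,0,0]]]' >/dev/null && $C && $P '[[0,[-0.02,-0.07,-0.024],[0,0,0]]]' >/dev/null && $C && $P '[[0,[-0.024,-0.068,-0.026],[0,0,0]]]' >/dev/null && $C && $P '[[0,[-0.028,-0.066,-0.028],[0,0,0]]]' >/dev/null && $C && $P '[[0,[-0.033,-0.063,-0.029],[0,0,0]]]' >/dev/null && $C && $P '[[0,[-0.037,-0.06,-0.031],[0,0,0]]]' >/dev/null && $C && $P '[[0,[-0.041,-0.056,-0.033],[0,0,0]]]' >/dev/null && $C && $P '[[0,[-0.044,-0.053,-0.034],[0,0,0]]]' >/dev/null && $C && $P '[[0,[-0.048,-0.049,-0.035],[0,0,0]]]' >/dev/null && $C && $P '[[0,[-0.051,-0.045,-0.036],[0,0,0]]]' >/dev/null && $C && $P '[[0,[-0.054,-0.04,-0.037],[0,0,0]]]' >/dev/null && $C && $P '[[0,[-0.057,-0.036,-0.038],[0,0,0]]]' >/dev/null && $C && $P '[[0,[-0.059,-0.031,-0.038],[0,0,0]]]' >/dev/null && $C && $P '[[0,[-0.061,-0.026,-0.038],[0,0,0]]]' >/dev/null && $C ) 2>&1
```

```text
t 16.65 ang -19.9 r 57.2 n 46.2 Ft -2.5 Fr 3.2 Fn 6.3
t 16.75 ang -23.8 r 57.2 n 46.2 Ft -3.0 Fr 2.5 Fn 6.6
t 16.85 ang -27.7 r 57.1 n 46.2 Ft -2.1 Fr 2.6 Fn 5.7
t 16.95 ang -31.6 r 57.0 n 46.1 Ft -2.1 Fr 3.0 Fn 6.5
t 17.05 ang -35.6 r 56.9 n 46.1 Ft -1.8 Fr 2.0 Fn 5.2
t 17.15 ang -39.5 r 56.8 n 46.1 Ft -1.5 Fr 1.8 Fn 5.6
t 17.25 ang -43.4 r 56.7 n 46.0 Ft -1.6 Fr 1.1 Fn 5.7
t 17.35 ang -47.4 r 56.6 n 45.9 Ft -2.3 Fr 1.6 Fn 4.8
t 17.45 ang -51.4 r 56.5 n 45.9 Ft -1.5 Fr 0.4 Fn 5.1
t 17.55 ang -55.4 r 56.3 n 45.9 Ft -1.6 Fr 1.4 Fn 4.8
t 17.65 ang -59.4 r 56.2 n 45.9 Ft -1.2 Fr 0.6 Fn 5.0
t 17.75 ang -63.3 r 56.1 n 45.8 Ft -1.0 Fr 0.4 Fn 4.8
t 17.85 ang -67.5 r 55.9 n 45.8 Ft -1.5 Fr 0.5 Fn 4.4
t 17.95 ang -71.8 r 55.8 n 45.7 Ft -1.4 Fr 0.3 Fn 3.7
t 18.05 ang -76.1 r 55.7 n 45.6 Ft -2.2 Fr -0.6 Fn 4.9
t 18.15 ang -80.4 r 55.6 n 45.6 Ft -1.7 Fr -1.1 Fn 3.7
t 18.25 ang -84.6 r 55.5 n 45.5 Ft -2.0 Fr -1.7 Fn 2.3
t 18.35 ang -88.8 r 55.5 n 45.4 Ft -2.2 Fr -2.1 Fn 2.0
```

```bash
sed -i 's/<-14/<-9/' chk.py; P="python3 -m pendant"; C="python3 chk.py"
( $P '[[0,[-0.063,-0.021,-0.038],[0,0,0]]]' >/dev/null && $C && $P '[[0,[-0.065,-0.016,-0.038],[0,0,0]]]' >/dev/null && $C && $P '[[0,[-0.066,-0.011,-0.038],[0,0,0]]]' >/dev/null && $C && $P '[[0,[-0.067,-0.005,-0.038],[0,0,0]]]' >/dev/null && $C && $P '[[0,[-0.067,0,-0.037],[0,0,0]]]' >/dev/null && $C && $P '[[0,[-0.068,0.005,-0.036],[0,0,0]]]' >/dev/null && $C && $P '[[0,[-0.068,0.01,-0.035],[0,0,0]]]' >/dev/null && $C && $P '[[0,[-0.067,0.016,-0.034],[0,0,0]]]' >/dev/null && $C && $P '[[0,[-0.066,0.021,-0.033],[0,0,0]]]' >/dev/null && $C && $P '[[0,[-0.065,0.026,-0.031],[0,0,0]]]' >/dev/null && $C && $P '[[0,[-0.064,0.031,-0.029],[0,0,0]]]' >/dev/null && $C && $P '[[0,[-0.062,0.035,-0.028],[0,0,0]]]' >/dev/null && $C && $P '[[0,[-0.06,0.04,-0.026],[0,0,0]]]' >/dev/null && $C && $P '[[0,[-0.058,0.044,-0.024],[0,0,0]]]' >/dev/null && $C && $P '[[0,[-0.055,0.049,-0.021],[0,0,0]]]' >/dev/null && $C && $P '[[0,[-0.053,0.053,-0.019],[0,0,0]]]' >/dev/null && $C && $P '[[0,[-0.05,0.056,-0.017],[0,0,0]]]' >/dev/null && $C && $P '[[0,[-0.046,0.06,-0.014],[0,0,0]]]' >/dev/null && $C ) 2>&1
```

```text
t 18.45 ang -92.8 r 55.4 n 45.4 Ft -1.9 Fr -3.0 Fn -0.3
t 18.55 ang -96.9 r 55.4 n 45.3 Ft -1.3 Fr -4.0 Fn -2.2
t 18.65 ang -100.8 r 55.4 n 45.3 Ft -1.1 Fr -5.2 Fn -4.1
t 18.75 ang -104.8 r 55.3 n 45.3 Ft -1.6 Fr -4.9 Fn -4.9
t 18.85 ang -108.8 r 55.3 n 45.2 Ft -0.9 Fr -6.1 Fn -6.0
t 18.95 ang -112.6 r 55.2 n 45.2 Ft -1.8 Fr -7.6 Fn -7.3
t 19.05 ang -116.5 r 55.2 n 45.2 Ft -1.9 Fr -8.4 Fn -8.0
t 19.15 ang -120.4 r 55.1 n 45.2 Ft -1.5 Fr -7.8 Fn -9.5
t 19.25 ang -124.2 r 55.1 n 45.2 Ft -1.0 Fr -7.8 Fn -10.1
t 19.35 ang -128.1 r 55.0 n 45.2 Ft -2.1 Fr -8.5 Fn -10.7
t 19.45 ang -131.9 r 54.9 n 45.2 Ft -2.3 Fr -9.3 Fn -11.4
t 19.55 ang -135.6 r 54.8 n 45.2 Ft -2.3 Fr -7.9 Fn -13.4
t 19.65 ang -139.4 r 54.8 n 45.2 Ft -3.0 Fr -9.7 Fn -13.2
t 19.75 ang -143.2 r 54.7 n 45.2 Ft -2.4 Fr -9.6 Fn -13.7
t 19.85 ang -147.0 r 54.6 n 45.2 Ft -2.0 Fr -9.8 Fn -14.3
t 19.95 ang -150.8 r 54.5 n 45.3 Ft -1.7 Fr -9.4 Fn -15.6
t 20.05 ang -154.7 r 54.3 n 45.3 Ft -1.2 Fr -8.7 Fn -14.7
t 20.15 ang -158.6 r 54.3 n 45.3 Ft -1.5 Fr -9.2 Fn -14.2
```

```bash
P="python3 -m pendant"; C="python3 chk.py"
( $P '[[0,[-0.023,0.069,-0.016],[0,0,0]]]' >/dev/null && $C && $P '[[0,[-0.039,0.066,-0.009],[0,0,0]]]' >/dev/null && $C && $P '[[0,[-0.035,0.068,-0.007],[0,0,0]]]' >/dev/null && $C && $P '[[0,[-0.031,0.07,-0.004],[0,0,0]]]' >/dev/null && $C && $P '[[0,[-0.027,0.072,-0.001],[0,0,0]]]' >/dev/null && $C && $P '[[0,[-0.022,0.074,0.001],[0,0,0]]]' >/dev/null && $C && $P '[[0,[-0.018,0.075,0.004],[0,0,0]]]' >/dev/null && $C && $P '[[0,[-0.013,0.075,0.007],[0,0,0]]]' >/dev/null && $C && $P '[[0,[-0.008,0.076,0.009],[0,0,0]]]' >/dev/null && $C && $P '[[0,[-0.004,0.076,0.012],[0,0,0]]]' >/dev/null && $C && $P '[[0,[0.001,0.075,0.014],[0,0,0]]]' >/dev/null && $C && $P '[[0,[0.006,0.075,0.017],[0,0,0]]]' >/dev/null && $C && $P '[[0,[0.01,0.074,0.019],[0,0,0]]]' >/dev/null && $C && $P '[[0,[0.015,0.072,0.021],[0,0,0]]]' >/dev/null && $C && $P '[[0,[0.02,0.07,0.024],[0,0,0]]]' >/dev/null && $C && $P '[[0,[0.024,0.068,0.026],[0,0,0]]]' >/dev/null && $C && $P '[[0,[0.028,0.066,0.028],[0,0,0]]]' >/dev/null && $C && $P '[[0,[0.033,0.063,0.029],[0,0,0]]]' >/dev/null && $C ) 2>&1
```

```text
t 20.25 ang -162.4 r 54.4 n 44.7 Ft -2.1 Fr -0.6 Fn 1.2
t 20.35 ang -166.7 r 54.6 n 44.7 Ft -2.4 Fr -2.7 Fn -3.8
t 20.45 ang -171.0 r 54.5 n 44.8 Ft -2.2 Fr -3.8 Fn -4.1
t 20.55 ang -175.1 r 54.5 n 44.8 Ft -2.7 Fr -3.8 Fn -4.0
t 20.65 ang -179.1 r 54.4 n 44.8 Ft -1.9 Fr -3.5 Fn -5.1
t 20.75 ang 176.9 r 54.4 n 44.8 Ft -2.5 Fr -2.5 Fn -3.4
t 20.85 ang 172.7 r 54.5 n 44.8 Ft -2.0 Fr -4.1 Fn -3.1
t 20.95 ang 168.5 r 54.5 n 44.8 Ft -2.0 Fr -3.4 Fn -3.1
t 21.05 ang 164.6 r 54.6 n 44.8 Ft -6.1 Fr -1.6 Fn -1.7
t 21.15 ang 161.2 r 54.6 n 44.8 Ft -8.2 Fr -1.7 Fn 0.5
t 21.25 ang 157.9 r 54.8 n 44.8 Ft -11.7 Fr -1.0 Fn 4.1
```

```bash
sed -i 's/<-9/<-22/' chk.py; P="python3 -m pendant"; C="python3 chk.py"
( $P '[[0,[0.006,0.075,0.017],[0,0,0]]]' >/dev/null && $C && $P '[[0,[0.01,0.074,0.019],[0,0,0]]]' >/dev/null && $C && $P '[[0,[0.01,0.074,0.019],[0,0,0]]]' >/dev/null && $C  ) 2>&1
python3 - <<'E'
from h import *
s=cv2.imread("pics/scene0.png"); S=snap("scene")
cv2.imwrite("pics/f.png",np.hstack([cv2.resize(s[200:400,290:490],None,fx=2,fy=2),crop(S,290,200,200,200,2)]))
E
```

```text
t 21.35 ang 154.6 r 55.0 n 44.7 Ft -15.9 Fr -1.5 Fn 6.2
t 21.45 ang 151.2 r 55.3 n 44.7 Ft -17.3 Fr -0.8 Fn 10.0
t 21.55 ang 147.9 r 55.8 n 44.7 Ft -20.8 Fr -1.3 Fn 11.9
```

View pics/f.png

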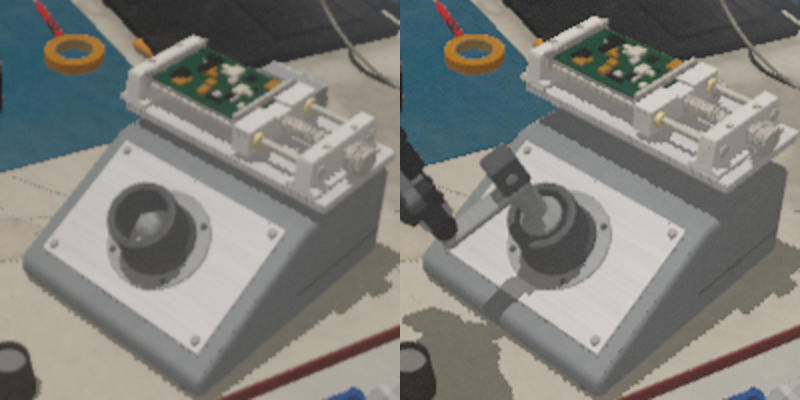

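Run:
```python
from h import *
S=snap("scene"); o=st()
for a in (175,165,155,148):
    r=np.radians(a); print(a,proj(S,mouth+n*.033+.06*(np.cos(r)*up+np.sin(r)*yl)))
# vertical travel of stage corner: point near lift x=60,y=-80
L0=mouth*[1,1,0]+xl*.021
q=L0+xl*.058-yl*.085
print(L0,[proj(S,q+[0,0,h]).round(1).tolist() for h in (.1,.12)])
g=cv2.imread("pics/scene0.png"); i=S["img"][:,:,::-1]
# board shift by template match
t=g[222:262,360:430]; m=cv2.matchTemplate(np.ascontiguousarray(i[200:300,340:460]),t,cv2.TM_CCOEFF_NORMED); l=cv2.minMaxLoc(m); print(l[1],l[3][0]+340-360,l[3][1]+200-222)
b=L0+xl*.10; print([(proj(S,b+[0,0,.133+h])-proj(S,b+[0,0,.133])).round(1).tolist() for h in (.016,.018,.02)])
```

```text
t 21.65 mm along up,yl,n: [-47.1  29.8  44.7] depth below mouth 32.3 F up,yl,n [ -8.8 -15.8  10.1] M [-3.87  2.26  0.05] rot [  7.1   2.5 -14. ] w 0.0165
175 [[321.59675923 330.56900714]]
165 [[317.02027777 325.70899669]]
155 [[313.59270045 320.06101249]]
148 [[311.91614499 315.74109583]]
[0.54428205 0.16918983 0.        ] [[[446.8, 303.6]], [[448.3, 291.8]]]
0.927072286605835 1 -10
[[[0.8, -9.3]], [[0.9, -10.5]], [[1.0, -11.6]]]
```

The right half shows the crank down over the hex and the stage clearly raised, about 17–18 mm by image shift. The tangential force rises steadily, so it is against its stop. I'll ease off, open and retreat along the tube axis.

```bash
python3 -m pendant '[[0,[-0.01,-0.074,-0.019],[0,0,0]],[0,[-0.018,-0.149,-0.036],[0,0,0]],[0,[-0.018,-0.149,-0.036],[0,0,0]]]' >/dev/null; python3 chk.py
python3 -m pendant '[[0.7,[0,0,0],[0,0,0]],[0.7,[0,0,0],[0,0,0]],[0.7,[0,0,0],[0,0,0]],[0.7,[0,0,0],[0,0,0]],[0.7,[0,0,0],[0,0,0]]]'
python3 -m pendant '[[0.7,[-0.1,-0.03,0.17],[0,0,0]],[0.7,[-0.3,-0.1,0.52],[0,0,0]],[0.7,[-0.5,-0.17,0.9],[0,0,0]],[0.7,[-0.8,-0.26,1.4],[0,0,0]],[0.7,[-1,-0.33,1.8],[0,0,0]],[0.7,[-1,-0.33,1.8],[0,0,0]],[0.7,[-1,-0.33,1.8],[0,0,0]]]'
python3 - <<'E'
from h import *
S=snap("scene"); T=eyes.snapshot("top"); st()
g=cv2.imread("pics/scene0.png"); i=np.ascontiguousarray(S["img"][:,:,::-1])
m=cv2.matchTemplate(i[200:300,340:460],g[222:262,360:430],cv2.TM_CCOEFF_NORMED); l=cv2.minMaxLoc(m); print(l[1],l[3][0]-20,l[3][1]-22)
cv2.imwrite("pics/end.png",np.hstack([crop(S,220,180,260,260,1.5),crop(T,280,160,180,195,2)]))
E
```

```text
t 21.95 ang 153.5 r 55.3 n 44.9 Ft -5.8 Fr 0.3 Fn 5.7
t: 22.45
eef_pos: [0.4557, 0.1662, 0.1046]
tcp_rot: [0.249, -0.022, 0.965, 0.076]
ft_force: [0.3, -0.0, -0.5]
gripper_width: 0.0596
grip_force: 0.0
t: 23.15
eef_pos: [0.406, 0.1496, 0.1948]
tcp_rot: [0.249, -0.022, 0.965, 0.076]
ft_force: [-0.4, 0.1, 0.3]
gripper_width: 0.0596
grip_force: 0.0
t 23.25 mm along up,yl,n: [-49.2  25.4 148.3] depth below mouth -71.3 F up,yl,n [0.9 0.7 0. ] M [0.03 0.43 0.05] rot [  7.5   2.4 -13.8] w 0.0598
0.9270949363708496 1 -10
```

View pics/end.png

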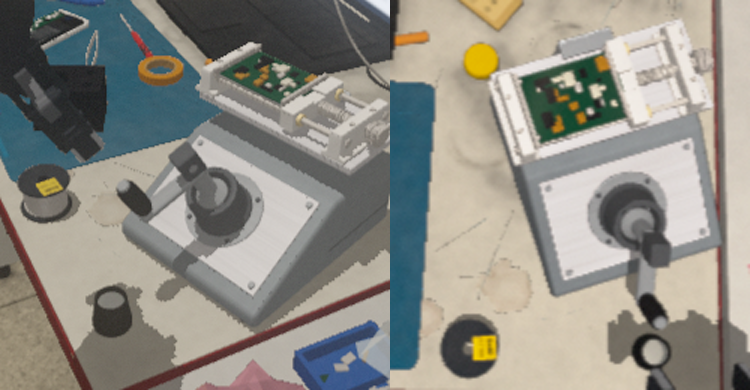

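Run:
```python
from h import *
T=eyes.snapshot("top"); S=eyes.snapshot("scene")
for a in (175,170,165,160,155,150,145):
    r=np.radians(a); d=np.cos(r)*up+np.sin(r)*yl
    P=[mouth+n*.080+.055*d, mouth+n*.060+.055*d, mouth+n*.066]
    print(a,"top",((proj(T,P)-[280,160])*2+[390,0]).round().tolist(),"scene",((proj(S,P)-[220,180])*1.5).round().tolist())
```

```text
175 top [[677.0, 318.0], [669.0, 308.0], [666.0, 254.0]] scene [[135.0, 198.0], [144.0, 208.0], [185.0, 157.0]]
170 top [[672.0, 319.0], [664.0, 309.0], [666.0, 254.0]] scene [[132.0, 195.0], [141.0, 205.0], [185.0, 157.0]]
165 top [[667.0, 320.0], [659.0, 309.0], [666.0, 254.0]] scene [[129.0, 191.0], [138.0, 202.0], [185.0, 157.0]]
160 top [[661.0, 320.0], [653.0, 309.0], [666.0, 254.0]] scene [[126.0, 187.0], [135.0, 198.0], [185.0, 157.0]]
155 top [[656.0, 320.0], [648.0, 309.0], [666.0, 254.0]] scene [[124.0, 183.0], [133.0, 194.0], [185.0, 157.0]]
150 top [[651.0, 319.0], [643.0, 308.0], [666.0, 254.0]] scene [[122.0, 179.0], [131.0, 189.0], [185.0, 157.0]]
145 top [[646.0, 318.0], [638.0, 307.0], [666.0, 254.0]] scene [[121.0, 174.0], [130.0, 185.0], [185.0, 157.0]]
```

The final view shows the crank on the hex with its grip at top-crop px (655,320) and the stage up. The loupe, spool and jar are where they started, and the gripper is clear, so I'll hand in.

```bash
python3 -c "
from station import workorder
print(workorder.job_done())"
```

```text
the job is handed in; nothing more can be done
None
```

I handed the job in at about 23 s: the crank is seated on the hex and left there, wound about 1.5 turns clockwise until it stopped hard, with the stage about 18 mm higher by camera. That should be its top stop, though its absolute height wasn't measured; the loupe, flux jar and spool show no movement in the final pictures.

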